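Nip a head tube in the frame builder's tube fixture

ROBOT

A 6-joint arm with a two-finger parallel gripper is mounted at the origin on the work surface. World frame = base frame: x ahead of the robot, y to its left, z up, the work surface at z = 0. Lengths are in mm, angles in rad, forces in N, time in s.
With the tool pointing down it reaches from about 350 to 875 mm from the base axis. Payload 4.2 kg.
Tool frame: the origin (TCP) lies midway between the tips of the shut fingers; the grasp point (between the pads) lies 19 mm behind it; z points along the fingers, y is the direction in which the jaws open and shut (so a half turn about z gives the same grasp; the last joint's range is limited). The gripper opens to 85 mm and grips with 20 to 120 N. Pads are 22 mm wide; open, the fingers measure 114 mm over their backs; the gripper's body (76 mm by 85 mm) begins 54 mm behind the grasp point. The pads swing forward as they close: fully open they stand 13 mm farther back than shut.
Start: joints at [-1.08, 0.385, 0.008, 0, -1.194, -0.259], TCP at [143.599, -608.259, 231.312] pointing down, gripper open.
Joint ranges: [-3.14, 3.14], [-1.21, 2.06], [-1.07, 1.41], [-3.16, 2.05], [-2.99, -0.16], [-3.1, 3.1]. Speed limits (rad/s): [2.79, 2.79, 3.14, 3.14, 3.14, 3.14].

INTERFACE

Orientations are given as a unit quaternion [x, y, z, w].
In Python, from bench import arm gives the robot as it stands.
- The arm moves only by the tool send_rows, never from a script. Its arguments are lists of equal length, an entry for each row: "translation": the shift along the tool's x, y, z in mm, a list of three; "dr": the turn, a rotation vector about the tool's x, y, z in degrees, a list of three; "grip": the finger opening in mm, from 0 to 85.4. In form: {"translation": [[dx, dy, dz], ...], "dr": [[ax, ay, az], ...], "grip": [grip, ...]}. A call has exactly 5 rows; each row shifts and turns the commanded pose from where the row before left it, along the tool's axes as they then stand; what a row does not reach is not made up. A row lasts 1/8 s, in which the tool goes at most 62.5 mm and 10.7 degrees, less where a joint would pass 70% of its speed; a pose out of reach is approached as far as the arm can. A call with a gripper value outside its range is refused whole. The fingers move at their own pace and stop on an object; the grip force is fixed at half the most. Time passes only in rows, so rows that do not move let the fingers close, or fill a call up. It gives the time, the measured TCP pose, the force and the opening at its end, in the units of the state.
- arm.read_state(): the state, without advancing time (a new reading comes with each control period).
- arm.get_image(name): name is "scene" or "side" or "wrist"; returns the picture (480x640x3 uint8, red, green, blue); there is no depth.
- arm.camera_info(name): a dict with "fx", "fy", "cx", "cy" (pixels), "cam_to_world" (4x4, takes a point from camera to world coordinates). Camera axes: x right, y down, z forward; pixel columns grow to the right and rows downward; lengths in mm; the calibration is good to about 2 mm. A picture is of the moment at which its call begins: read the wrist's pose just before it. camera_info takes no time and is no camera call; for the wrist camera it gives the pose at the moment of the call.
- arm.job_done(): hands the job in, once; it reports no verdict.
Trained networks look in the newest picture that a camera, given by its name, has taken for a name from the list of things; names that differ only in an ending like _2 or _b are one class to them, and where a whole thing is asked for, a point or a joint stands for the part that bears it (a point fixed in the world has none). Each returns a list of dicts, best first, with "confidence" (0 to 1); they miss things now and then, are a little off and sometimes report something else, mostly with a low value. They report only what shows in the picture. A call takes as long as a camera call. They do not tell look-alikes from the thing itself.
- arm.search_frame(thing, camera): "xyz" ([x, y, z] in mm, in world coordinates, good to about 4 mm: the middle of the surface that is visible of it).
- arm.place_of(thing, camera): "xyz" ([x, y, z] in mm, in world coordinates, good to about 4 mm: a listed point, or the origin of a listed thing).
The state is a dict: "clock": time; "joints": joint angles; "joint_vel": joint speeds; "joint_efforts": joint torques, N m; "position": TCP position; "ee_rot": TCP orientation; "contact_force": force on the tool from outside, world axes, zero at the start; "wrist_torque": the same for the moment, N m; "gripper_width": finger opening in mm.
Only numpy, scipy, OpenCV 4.12 (cv2) and the standard library are available. Lean on these libraries where they do the work, as an engineer would, in place of code of your own. Each camera call takes 0.05 s, during which the arm holds its last target.

TASK

Take the steel tube out of its wooden cradle, lay it in the V rail of the tube fixture between tailstock and headstock, and let go of it. Then slide the red tailstock along by its black grip until the tube is pushed fully home against the stop hidden inside the headstock and the brass spring nose is pressed in about half-way (about 4 N), so that the tube stays snugly nipped after you let go. Do not crush the tube, and leave the other things on the bench where they are.

Things in the scene. Friction and masses are not known exactly. Their poses are not given: they have to be found in the camera images.
- tube_mid (a point): loose plain steel tube, 150 mm long, 36 mm outside diameter, about 0.15 kg; this point is its centre, its y axis runs along the tube. The two ends are alike. It starts lying level in the cradle, its axis 55 mm above the bench, across two saddles (each 18 mm long, 45 mm either side of the tube's middle); saddles are 34 mm wide, narrower than the tube, so fingers can straddle tube and saddles from above.
- tube: the same tube (origin at its centre, axes as tube_mid)
- cradle: fixed wooden cradle for the tube, 70 x 130 mm base plate 14 mm thick, origin at the centre of its underside, long side along its y
- fixture: fixed tube fixture with a teal bed 120 mm wide (its x), 530 mm long (its y, from -335 to +195 mm) and 30 mm high; origin on the bench under the middle of the V rail. +y points along the track from the tailstock to the headstock. Axis of V rail, tailstock nose and headstock bore: x = 0, 100 mm above the bench.
- rail_mid (a point): point where the centre of the tube is when it lies in the middle of the V rail (100 mm above the bench), axes as fixture. The straight V rail runs from 85 mm behind (-y) to 90 mm ahead of it; its sides are 34 mm apart, narrower than the tube, and fingers can straddle it down to 40 mm below the tube's axis. The tube slides freely along it (about 1 to 2 N of friction).
- mouth (a point): centre of the headstock's bore mouth, 95 mm ahead (+y) of rail_mid. The bore is 48 mm wide and 58 mm high, so the tube passes with clearance.
- headstock: fixed dark iron headstock, 100 mm wide, 85 mm long from the mouth on, its top 143 mm above the bench. Hidden inside is a solid stop for the tube's end, set anew each time to anywhere from 12 to 42 mm deep behind the mouth; its setting is not given.
- tailstock: red carriage (block 105 mm wide, 60 mm long, its top 114 mm above the bench) that slides on the bed; its origin lies on the bed under nose_rest. It moves only along the fixture's y, up to 175 mm from its rearmost place (nose_rest 170 mm behind rail_mid), stays where it is left, and needs about 11 N to slide.
- grip (a point): centre of the tailstock's black grip fin: 46 mm (fixture x) by 20 mm (fixture y), from 114 to 165 mm above the bench; this point is 140 mm above the bench. Pinch it along the track. It moves with the tailstock.
- nose_rest (a point): centre of the nose's front face when the spring is not pressed; fixed to the tailstock, 115 mm ahead (+y) of the grip point. The nose is a 29 mm brass disc on a 17 mm steel rod, 100 mm above the bench; it yields by 16 mm at most against a spring of 0.5 N per mm (4 N when half-way) and is then rigid.
- wrench: loose steel wrench, 170 mm, a bystander to be left alone
- hammer: loose hammer, 240 mm, a bystander to be left alone
- screwdriver: loose screwdriver with an orange handle, 180 mm, a bystander to be left alone
- brush: loose brush, 160 mm, a bystander to be left alone
- mug: loose blue mug, 80 mm wide, 95 mm high, a bystander to be left alone
- oil: loose white oil bottle with red cap, 52 mm wide, 150 mm high, a bystander to be left alone
- jar: loose green jar, 70 mm wide, 70 mm high, a bystander to be left alone
Not all that is in view belongs to the job. Leave any turquoise look-alike of the tube alone.

How it is judged (in metres and radians):
On the way, in this order (a step that is already met when the one before it is completed fails the run):
1. the tube lies in the V rail, let go (x of tube_mid in the frame of rail_mid between -0.005 and 0.005 m and z of tube_mid in the frame of rail_mid between -0.004 and 0.004 m and angle between the y axis of tube_mid and the y axis of fixture, either way round below 0.06 rad and contact force between the fingers and tube below 0.1 N), for 0.2 s.
2. the tailstock nips the tube against the hidden stop (x of tube_mid in the frame of rail_mid between -0.005 and 0.005 m and z of tube_mid in the frame of rail_mid between -0.004 and 0.004 m and angle between the y axis of tube_mid and the y axis of fixture, either way round below 0.06 rad and contact force between tailstock and tube between 2 and 7 N and contact force between headstock and tube above 0.5 N), for 0.2 s.
At the end, for the whole second after the job is handed in: The tube lies in the V rail (centre within 5 mm sideways and 4 mm in height of the rail's axis, parallel within 0.06 rad), at rest, pressed against the stop inside the headstock (more than 0.5 N) by the tailstock's spring nose with 2 to 7 N, with nothing held (all of step 2 and linear speed of tube below 0.01 m/s); the robot touches nothing.
It fails at once if the tube is crushed: more than 20 N between tailstock and tube or between headstock and tube (contact force between any of tailstock, headstock and tube above 20 N).
It fails at once if a bystander is moved by more than 30 mm (distance of any of wrench, hammer, screwdriver, brush, mug, oil, jar from where it was at the start of the episode above 0.03 m).
It also fails if it takes over 51 s, if anything falls off the work surface, if the arm or the gripper's body presses on something with over 40 N, if the wrist force passes 120 N, or if a joint passes its speed limit or range.

## Working session

There is one attempt and no reset: what is moved stays moved. The work goes in short steps, Python scripts to look and compute and a tool call to move; the robot and the scene stay as the last step left them, time stands still between calls to the robot, and variables do not carry over. Pictures are saved under pics/ and viewed, and the job is handed in when it is done.

Besides the shell and the picture viewer there is one more tool, called after "Emit:" as name(argument=value, ...) on one line, values as JSON. send_rows: Moves the arm, as the interface text tells. Its arguments: {"type":"object","properties":{"translation":{"type":"array"},"dr":{"type":"array"},"grip":{"type":"array"}},"required":["translation","dr","grip"]}

```bash
ls; mkdir -p pics; python3 - <<'E'
from bench import arm
import cv2
s=arm.read_state();print(s)
for n in ("scene","side"):
    im=arm.get_image(n);cv2.imwrite(f"pics/{n}0.png",im[:,:,::-1])
    for t in ("tube_mid","rail_mid","mouth","grip","nose_rest","cradle","fixture"):
        r=arm.place_of(t,n)
        print(n,t,[(round(d["confidence"],2),[round(v) for v in d["xyz"]]) for d in r[:3]])
print(arm.read_state()["clock"])
E
```

```text
pics
{'clock': 0.0, 'joints': array([-1.08042769e+00,  3.85545816e-01,  6.61066588e-03, -5.02085075e-04,
       -1.19400698e+00, -2.58583983e-01]), 'joint_vel': array([-2.47017090e-05, -1.90438900e-04,  1.37901504e-03, -6.21652555e-04,
        7.34625323e-05,  1.38182944e-03]), 'joint_efforts': array([-8.83597804e-04, -3.92288160e+01,  1.88394642e+01,  4.18623894e+00,
       -4.67259626e-03,  1.50443125e-06]), 'position': array([ 143.4421402 , -607.70599159,  230.221684  ]), 'ee_rot': array([-1.15541007e-01,  9.93302104e-01,  1.08389900e-03, -1.75288988e-04]), 'contact_force': array([-0.5489664 , -0.93000991, -0.17872676]), 'wrist_torque': array([-0.00183316,  0.00347352,  0.0059772 ]), 'gripper_width': 85.52216223442274}
scene tube_mid [(0.88, [301, 426, 17]), (0.84, [475, 328, 54]), (0.73, [332, 620, 19])]
scene rail_mid [(0.73, [362, -378, -3]), (0.62, [586, 22, 102])]
scene mouth [(0.57, [581, 122, 99])]
scene grip [(0.84, [590, -238, 141])]
scene nose_rest [(0.64, [586, -122, 103]), (0.27, [475, 327, 53])]
scene cradle [(0.89, [479, 326, -3]), (0.5, [363, -382, 1])]
scene fixture [(0.78, [583, 28, -2])]
side tube_mid [(0.95, [302, 430, 19]), (0.82, [332, 618, 23]), (0.68, [470, 328, 54])]
side rail_mid [(0.72, [586, 28, 101])]
side mouth [(0.66, [588, 26, 100])]
side grip [(0.73, [587, -236, 141])]
side nose_rest [(0.77, [586, -126, 96])]
side cradle [(0.82, [473, 326, -2])]
side fixture [(0.94, [586, 25, -3])]
0.8
```

View pics/scene0.png

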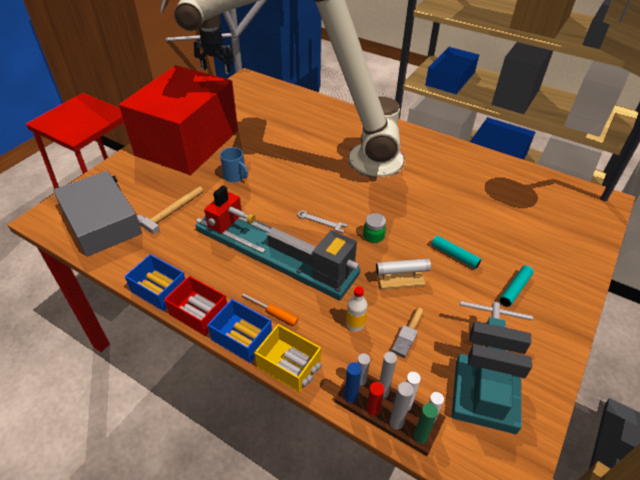

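View pics/side0.png

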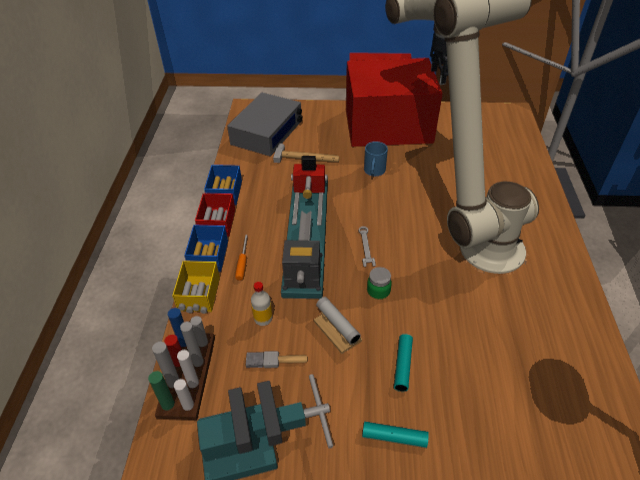

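```bash
cat > h.py <<'E'
import numpy as np,cv2
from bench import arm
from scipy.spatial.transform import Rotation as R
def ray(ci,px,z):
    T=np.array(ci["cam_to_world"]);d=T[:3,:3]@np.array([(px[0]-ci["cx"])/ci["fx"],(px[1]-ci["cy"])/ci["fy"],1.])
    o=T[:3,3];return o+d*(z-o[2])/d[2]
def proj(ci,P):
    T=np.linalg.inv(np.array(ci["cam_to_world"]));p=T[:3,:3]@np.array(P,float)+T[:3,3]
    return np.array([ci["fx"]*p[0]/p[2]+ci["cx"],ci["fy"]*p[1]/p[2]+ci["cy"]])
E
python3 - <<'E'
from h import *
for n,c in (("side",(300,280,90,90)),("scene",(360,240,90,60))):
    im=cv2.imread(f"pics/{n}0.png");x,y,w,h=c
    cv2.imwrite(f"pics/{n}_tube.png",cv2.resize(im[y:y+h,x:x+w],None,fx=6,fy=6,interpolation=cv2.INTER_CUBIC))
im=cv2.imread("pics/side0.png")
cv2.imwrite("pics/side_fix.png",cv2.resize(im[150:300,260:360],None,fx=4,fy=4,interpolation=cv2.INTER_CUBIC))
for t in ("jar","oil","mug","hammer","brush","wrench","screwdriver"):
    for n in ("side",):
        print(t,[(round(d["confidence"],2),[round(v) for v in d["xyz"]]) for d in arm.place_of(t,n)[:2]])
E
```

```text
jar [(0.73, [362, 174, 2])]
oil [(0.63, [686, 291, 0]), (0.43, [610, -437, 1])]
mug [(0.97, [361, -385, 0]), (0.53, [590, -124, 31])]
hammer [(0.71, [605, -438, 4])]
brush [(0.65, [634, 430, -2])]
wrench [(0.51, [394, 7, 0]), (0.35, [586, -237, 137])]
screwdriver [(0.72, [779, 65, 2])]
```

View pics/side_tube.png

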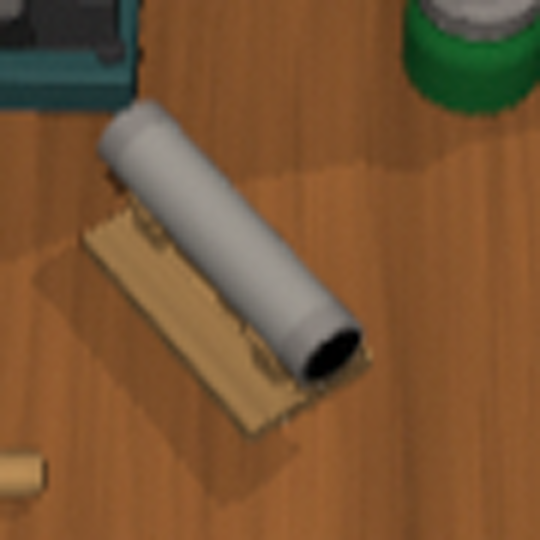

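View pics/side_fix.png

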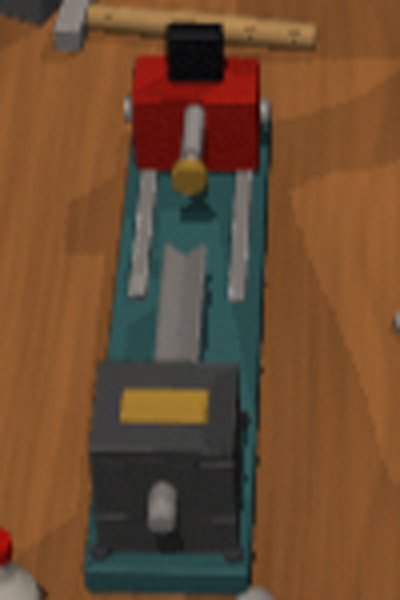

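View pics/scene_tube.png

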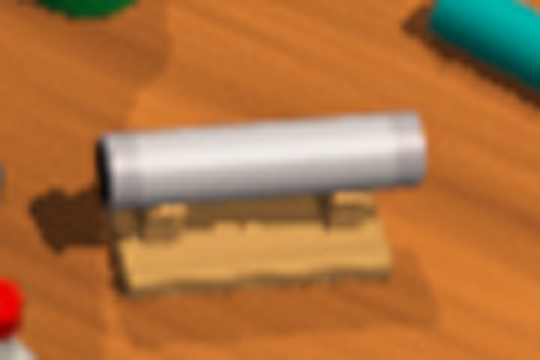

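```bash
cat >> h.py <<'E'
def ang(a,b): d=np.array(b)-np.array(a); return np.degrees(np.arctan2(d[1],d[0]))
def go(target,yaw,rows=None,state=None):
    """tool-down; yaw = angle of tool y axis in world (deg)."""
    s=state or arm.read_state(); Rm=R.from_quat(s["ee_rot"])
    y=np.array([np.cos(np.radians(yaw)),np.sin(np.radians(yaw)),0]);z=np.array([0,0,-1.]);x=np.cross(y,z)
    Rt=R.from_matrix(np.c_[x,y,z]); rv=(Rm.inv()*Rt).as_rotvec(degrees=True)
    d=np.array(target)-s["position"]
    print("pos",s["position"].round(1),"tool x,y yaw",[round(float(np.degrees(np.arctan2(*Rm.as_matrix()[1::-1,i]))),2) for i in (0,1)],"tilt",Rm.as_matrix()[:2,2].round(4))
    print("rotvec tool deg",rv.round(2)," d in current tool",Rm.inv().apply(d).round(1)," d in target tool",Rt.inv().apply(d).round(1),"t",round(s["clock"],2))
E
python3 - <<'E'
from h import *
ci=arm.camera_info("side")
f=lambda x,y:(300+x/6,280+y/6)
a=ray(ci,f(83,237),14);b=ray(ci,f(255,432),14);print("cradle edge",a,b,ang(a[:2],b[:2]),np.linalg.norm(a-b))
# tube edges mid (crop): ends
for z in (55,):
  a=ray(ci,f(135,128),z+10);b=ray(ci,f(325,345),z+10);print("tube",a,b,ang(a[:2],b[:2]),np.linalg.norm(a-b),(a+b)/2)
sc=arm.camera_info("scene");g=lambda x,y:(360+x/6,240+y/6)
a=ray(sc,g(105,170),55);b=ray(sc,g(412,150),55);print("tube sc",a,b,ang(a[:2],b[:2]),np.linalg.norm(a-b),(a+b)/2)
a=ray(sc,g(125,292),0);b=ray(sc,g(388,275),0);print("cr sc",a,b,ang(a[:2],b[:2]),np.linalg.norm(a-b))
k=lambda x,y:(260+x/4,150+y/4)
for A,B,z in (((270,110),(248,588),0),((129,180),(86,588),0),((86,571),(248,573),30),((270,90),(248,573),30)):
  a=ray(ci,k(*A),z);b=ray(ci,k(*B),z);print("fix",a.round(),b.round(),ang(a[:2],b[:2]))
go((475,327,250),0)
E
```

```text
cradle edge [541.48387602 302.16936614  14.        ] [460.13811399 403.2354774   14.        ] 128.8297793530312 129.7362395244895
tube [518.09163776 277.2912433   65.        ] [431.1719318  390.82684103  65.        ] 127.43666703530752 142.9872974652916 [474.63178478 334.05904216  65.        ]
tube sc [518.68562064 269.76146334  55.        ] [428.54594768 387.66581169  55.        ] 127.39846408547555 148.41359776543064 [473.61578416 328.71363751  55.        ]
cr sc [537.40985036 296.02404457   0.        ] [459.68690615 398.4728575    0.        ] 127.18582641039106 128.594771774292
fix [ 528. -329.    0.] [523. 212.   0.] 90.5373805815511
fix [ 647. -230.    0.] [641. 216.   0.] 90.7879554366889
fix [638. 224.  30.] [522. 222.  30.] -178.71822216903283
fix [ 528. -320.   30.] [522. 222.  30.] 90.57145326148907
pos [ 143.6 -608.2  231.3] tool x,y yaw [-166.72, 103.28] tilt [-0.  0.]
rotvec tool deg [  0.    -0.   103.28]  d in current tool [-537.4  834.1  -18.7]  d in target tool [935.2 331.4 -18.7] t 1.15
```

```bash
cat >> h.py <<'E'
def plan(wps,yaws,state=None):
    """wps: list of positions per row, yaws per row (tool y yaw, unwrapped, relative-consistent). print rounded rows"""
    s=state or arm.read_state(); p=np.array(s["position"]);M=R.from_quat(s["ee_rot"]).as_matrix()
    y0=np.degrees(np.arctan2(M[1,1],M[0,1]));yaws=np.array(yaws,float);y0+=360*np.round((yaws[0]-y0)/360)
    T=[];D=[]
    for w,yw in zip(wps,yaws):
        c,sn=np.cos(np.radians(y0)),np.sin(np.radians(y0))
        Y=np.array([c,sn,0]);Z=np.array([0,0,-1.]);X=np.cross(Y,Z);A=np.c_[X,Y,Z]
        t=np.round(A.T@(np.array(w)-p),1);p=p+A@t;dz=np.round(-(yw-y0),1);y0-=dz
        T.append(t.tolist());D.append([0,0,float(dz)])
    for i in range(0,len(T),5): print(T[i:i+5],D[i:i+5])
    print("end",p.round(1),y0)
E
python3 - <<'E'
from h import *
p0=arm.read_state()["position"];N=20
r0,a0=np.hypot(*p0[:2]),np.arctan2(p0[1],p0[0]);r1,a1=np.hypot(474,328),np.arctan2(328,474)
w=[];y=[]
for i in range(1,N+1):
    t=i/N;r=r0+(r1-r0)*t;a=a0+(a1-a0)*t;w.append([r*np.cos(a),r*np.sin(a),231+min(1,i/6)*60]);y.append(103.28+(217.6-103.28)*t)
plan(w,y)
E
```

```text
[[-60.4, 5.4, -9.7], [-60.2, 5.2, -10.0], [-60.0, 5.1, -10.0], [-59.7, 4.9, -10.0], [-59.6, 4.7, -10.0]] [[0, 0, -5.7], [0, 0, -5.7], [0, 0, -5.7], [0, 0, -5.8], [0, 0, -5.7]]
[[-59.3, 4.5, -10.0], [-59.1, 4.4, 0.0], [-58.8, 4.3, 0.0], [-58.7, 4.1, 0.0], [-58.4, 3.9, 0.0]] [[0, 0, -5.7], [0, 0, -5.7], [0, 0, -5.7], [0, 0, -5.7], [0, 0, -5.8]]
[[-58.2, 3.8, 0.0], [-57.9, 3.6, 0.0], [-57.7, 3.4, 0.0], [-57.5, 3.4, 0.0], [-57.3, 3.1, 0.0]] [[0, 0, -5.7], [0, 0, -5.7], [0, 0, -5.7], [0, 0, -5.7], [0, 0, -5.7]]
[[-57.1, 3.1, 0.0], [-56.8, 2.8, 0.0], [-56.6, 2.7, 0.0], [-56.3, 2.6, 0.0], [-56.2, 2.4, 0.0]] [[0, 0, -5.8], [0, 0, -5.7], [0, 0, -5.7], [0, 0, -5.7], [0, 0, -5.7]]
end [474. 328. 291.] 217.5791057182252
```

Emit:
send_rows(translation=[[-60,5,-10],[-60,5,-10],[-60,5,-10],[-60,5,-10],[-60,5,-10]], dr=[[0,0,-5.7],[0,0,-5.7],[0,0,-5.7],[0,0,-5.7],[0,0,-5.7]], grip=[85,85,85,85,85])

```text
clock: 1.78
position: [404.8, -460.6, 281.5]
ee_rot: [-0.358, 0.934, -0.0, -0.0]
contact_force: [-0.1, 0.1, -0.5]
gripper_width: 85.2
```

Emit:
send_rows(translation=[[-59,4.5,-10],[-59,4.5,0],[-59,4.5,0],[-59,4,0],[-59,4,0]], dr=[[0,0,-5.7],[0,0,-5.7],[0,0,-5.7],[0,0,-5.7],[0,0,-5.7]], grip=[85,85,85,85,85])

```text
clock: 2.4
position: [562.1, -213.2, 291.2]
ee_rot: [-0.577, 0.817, -0.0, 0.0]
contact_force: [0.7, 0.1, -1.0]
gripper_width: 85.0
```

Emit:
send_rows(translation=[[-58,4,0],[-58,4,0],[-58,3.5,0],[-58,3.5,0],[-58,3,0]], dr=[[0,0,-5.7],[0,0,-5.7],[0,0,-5.7],[0,0,-5.7],[0,0,-5.7]], grip=[85,85,85,85,85])

```text
clock: 3.02
position: [585.1, 73.9, 291.2]
ee_rot: [0.76, -0.65, 0.0, -0.0]
contact_force: [0.6, -0.4, -1.3]
gripper_width: 85.3
```

Emit:
send_rows(translation=[[-57,3,0],[-57,3,0],[-57,3,0],[-56,3,0],[-28,1,0]], dr=[[0,0,-5.7],[0,0,-5.7],[0,0,-5.7],[0,0,-5.7],[0,0,-5.7]], grip=[85,85,85,85,85])

```text
clock: 3.65
position: [489.8, 309.4, 291.3]
ee_rot: [0.897, -0.441, -0.0, -0.0]
contact_force: [0.2, -0.5, 0.1]
gripper_width: 84.9
```

```bash
python3 - <<'E'
from h import *
s=arm.read_state();ci=arm.camera_info("wrist");im=arm.get_image("wrist");cv2.imwrite("pics/w1.png",im[:,:,::-1])
go((474,328,250),217.6)
print(np.array(ci["cam_to_world"]).round(3),ci["fx"],ci["cx"],ci["cy"])
print([(round(d["confidence"],2),[round(v) for v in d["xyz"]]) for d in arm.place_of("tube_mid","wrist")[:3]])
print(proj(ci,(474,328,55)))
np.save("ci1.npy",ci,allow_pickle=True)
E
```

```text
pos [488.9 310.9 291.3] tool x,y yaw [-52.16, -142.16] tilt [-0.0002  0.0012]
rotvec tool deg [-0.03  0.06  0.24]  d in current tool [-22.6   1.3  41.3]  d in target tool [-22.6   1.4  41.3] t 3.7
[[-7.92000e-01 -5.90000e-01 -1.59000e-01  5.29976e+02]
 [-6.11000e-01  7.64000e-01  2.06000e-01  2.57422e+02]
 [ 0.00000e+00  2.61000e-01 -9.65000e-01  4.33904e+02]
 [ 0.00000e+00  0.00000e+00  0.00000e+00  1.00000e+00]] 347.9280808903395 318.05945606116836 237.60398697475665
[(0.97, [302, 430, 19]), (0.86, [479, 326, 55]), (0.47, [479, 325, 54])]
[319.07967188 227.03943811]
```

View pics/w1.png

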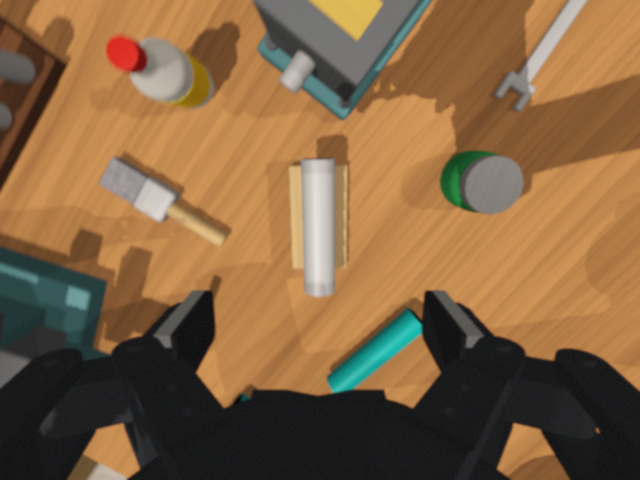

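```bash
python3 - <<'E'
from h import *
ci=np.load("ci1.npy",allow_pickle=True).item()
im=cv2.imread("pics/w1.png");hsv=cv2.cvtColor(im,cv2.COLOR_BGR2HSV)
m=np.zeros(im.shape[:2],np.uint8);m[140:310,285:355]=(hsv[140:310,285:355,1]<60)*255
n,l,st,c=cv2.connectedComponentsWithStats(m);k=1+np.argmax(st[1:,4]);print(st[k])
L=[];Rr=[]
for v in range(185,275,10):
    xs=np.where(l[v]==k)[0];L.append((xs.min(),v));Rr.append((xs.max()+1,v))
    print(v,xs.min(),xs.max())
mid=[((a[0]+b[0])/2,a[1]) for a,b in zip(L,Rr)]
P=np.array([ray(ci,p,58)[:2] for p in mid]);vx,vy,x0,y0=cv2.fitLine(P.astype(np.float32),cv2.DIST_L2,0,.01,.01).ravel()
print(np.degrees(np.arctan2(vy,vx)),x0,y0)
t=ray(ci,(318,st[k][1]),55);b=ray(ci,(319.5,st[k][1]+st[k][3]),55);print(t,b,(t+b)/2,np.linalg.norm(t-b))
t=ray(ci,(318,st[k][1]),70);b=ray(ci,(319.5,st[k][1]+st[k][3]),70);print((t+b)/2,np.linalg.norm(t-b))
E
```

```text
[ 301  159   34  138 4282]
185 302 333
195 302 334
205 303 334
215 303 334
225 303 334
235 303 334
245 304 334
255 304 334
265 304 334
-51.390755 475.56903 326.11307
[520.34724775 269.88989015  55.        ] [421.63922968 394.95795395  55.        ] [470.99323871 332.42392205  55.        ] 159.32762916140743
[473.32822231 329.45475641  70.        ] 153.02019540481254
```

```bash
python3 - <<'E'
from h import *
go((473.5,328.5,36),218.2)
E
```

```text
pos [489.8 309.4 291.3] tool x,y yaw [-52.45, -142.45] tilt [-0.0001  0.0004]
rotvec tool deg [-0.01  0.02 -0.65]  d in current tool [-25.    1.3 255.3]  d in target tool [-25.1   1.  255.3] t 3.75
```

Emit:
send_rows(translation=[[-12,0.5,40],[-12,0.8,50],[0,0,50],[0,0,40],[0,0,25]], dr=[[0,0,-0.5],[0,0,0],[0,0,0],[0,0,0],[0,0,0]], grip=[85,85,85,85,85])

```text
clock: 4.38
position: [475.4, 323.8, 84.1]
ee_rot: [0.898, -0.441, -0.0, 0.001]
contact_force: [-0.0, 0.2, -0.1]
gripper_width: 84.6
```

```bash
python3 - <<'E'
from h import *
go((473.5,328.5,36),218.2)
im=arm.get_image("wrist");cv2.imwrite("pics/w2.png",im[:,:,::-1])
E
```

```text
pos [475.4 323.8  84.1] tool x,y yaw [-52.33, -142.33] tilt [-0.002  -0.0023]
rotvec tool deg [ 0.17 -0.03 -0.53]  d in current tool [-4.9 -1.5 48.1]  d in target tool [-4.8 -1.4 48.1] t 4.38
```

View pics/w2.png

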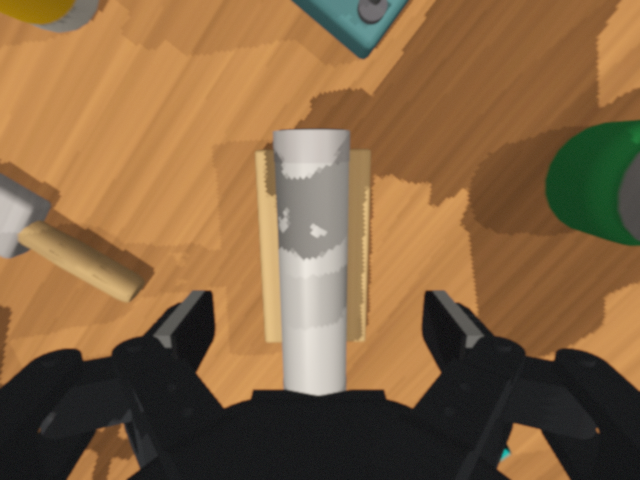

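Emit:
send_rows(translation=[[-4,-2,16],[0,0,16],[0,0,14],[0,0,0],[0,0,0]], dr=[[0,0,-0.6],[0,0,0],[0,0,0],[0,0,0],[0,0,0]], grip=[85,85,85,85,30])

```text
clock: 5.05
position: [475.1, 330.0, 40.8]
ee_rot: [0.9, -0.435, 0.0, -0.0]
contact_force: [0.1, -0.6, -0.2]
gripper_width: 69.0
```

Emit:
send_rows(translation=[[0,0,0],[0,0,0],[0,0,0],[0,0,0],[0,0,0]], dr=[[0,0,0],[0,0,0],[0,0,0],[0,0,0],[0,0,0]], grip=[30,30,30,30,30])

```text
clock: 5.68
position: [474.4, 329.5, 41.3]
ee_rot: [0.9, -0.435, -0.0, 0.0]
contact_force: [-2.9, -0.7, 5.8]
gripper_width: 34.4
```

Emit:
send_rows(translation=[[0,0,-15],[0,0,-40],[0,0,-50],[0,0,-50],[0,0,-25]], dr=[[0,0,0],[0,0,0],[0,0,0],[0,0,0],[0,0,0]], grip=[30,30,30,30,30])

```text
clock: 6.3
position: [475.6, 330.4, 224.7]
ee_rot: [0.9, -0.435, 0.001, -0.003]
contact_force: [-0.1, -0.3, -2.2]
gripper_width: 34.3
```

```bash
python3 - <<'E'
from h import *
p0=arm.read_state()["position"];N=10
M=R.from_quat(arm.read_state()["ee_rot"]).as_matrix();y0=np.degrees(np.arctan2(M[1,1],M[0,1]))%360
print(p0,y0)
w=[p0+(np.array([584.5,20,p0[2]])-p0)*i/N for i in range(1,N+1)]
plan(w,[y0+(180.6-y0)*i/N for i in range(1,N+1)])
E
```

```text
[475.61299085 330.44517277 224.6698906 ] 218.39290348795996
[[31.1, 10.7, 0.0], [31.7, 8.7, 0.0], [32.3, 6.5, 0.0], [32.6, 4.5, 0.0], [32.8, 2.3, 0.0]] [[0, 0, 3.8], [0, 0, 3.8], [0, 0, 3.7], [0, 0, 3.8], [0, 0, 3.8]]
[[32.9, 0.1, 0.0], [32.8, -2.1, 0.0], [32.6, -4.3, 0.0], [32.3, -6.3, 0.0], [31.8, -8.5, 0.0]] [[0, 0, 3.8], [0, 0, 3.8], [0, 0, 3.7], [0, 0, 3.8], [0, 0, 3.8]]
end [584.5  20.  224.7] 180.5929034879599
```

Tube held (force −2 N ≈ tube weight).

Emit:
send_rows(translation=[[31,10.7,0],[31.7,8.7,0],[32.3,6.5,0],[32.6,4.5,0],[32.8,2.3,0]], dr=[[0,0,3.8],[0,0,3.8],[0,0,3.7],[0,0,3.8],[0,0,3.8]], grip=[30,30,30,30,30])

```text
clock: 6.92
position: [529.2, 173.5, 221.1]
ee_rot: [0.816, -0.578, 0.0, -0.0]
contact_force: [0.8, 0.2, -1.6]
gripper_width: 34.1
```

Emit:
send_rows(translation=[[33,0,0],[32.8,-2,0],[32.6,-4.3,0],[32.3,-6.3,0],[31.8,-8.5,0]], dr=[[0,0,3.8],[0,0,3.8],[0,0,3.7],[0,0,3.8],[0,0,3.8]], grip=[30,30,30,30,30])

```text
clock: 7.55
position: [583.7, 18.2, 221.0]
ee_rot: [0.71, -0.704, 0.0, -0.0]
contact_force: [-0.3, 0.3, -0.5]
gripper_width: 34.3
```

```bash
python3 - <<'E'
from h import *
go((584.5,25.5,86),180.6)
ci=arm.camera_info("wrist");np.save("ci3.npy",ci,allow_pickle=True)
for n in ("wrist","side"):
  im=arm.get_image(n);cv2.imwrite(f"pics/{n}3.png",im[:,:,::-1])
  for t in ("tube_mid","rail_mid","mouth","fixture","grip"):
    print(n,t,[(round(d["confidence"],2),[round(v) for v in d["xyz"]]) for d in arm.place_of(t,n)[:3]])
go((584.5,25.5,86),180.6)
E
```

```text
pos [583.7  18.2 221. ] tool x,y yaw [-89.55, -179.55] tilt [0.0008 0.0004]
rotvec tool deg [-0.04  0.02 -0.15]  d in current tool [ -7.3  -0.8 135. ]  d in target tool [ -7.3  -0.9 135. ] t 7.55
wrist tube_mid [(0.84, [588, 15, 236])]
wrist rail_mid []
wrist mouth []
wrist fixture []
wrist grip []
side tube_mid [(0.74, [305, 430, 19]), (0.74, [331, 623, 21]), (0.7, [581, 19, 233])]
side rail_mid [(0.81, [587, 27, 102]), (0.73, [586, 27, -5])]
side mouth []
side fixture [(0.79, [586, 26, -4])]
side grip [(0.65, [586, -238, 138])]
pos [583.4  19.8 220.4] tool x,y yaw [-89.36, -179.36] tilt [0.0001 0.0001]
rotvec tool deg [-0.01  0.    0.04]  d in current tool [ -5.7  -1.2 134.4]  d in target tool [ -5.7  -1.2 134.4] t 8.15
```

View pics/wrist3.png

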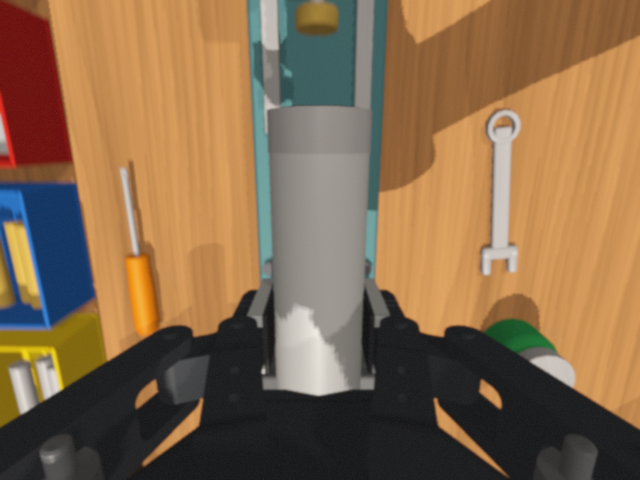

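View pics/side3.png

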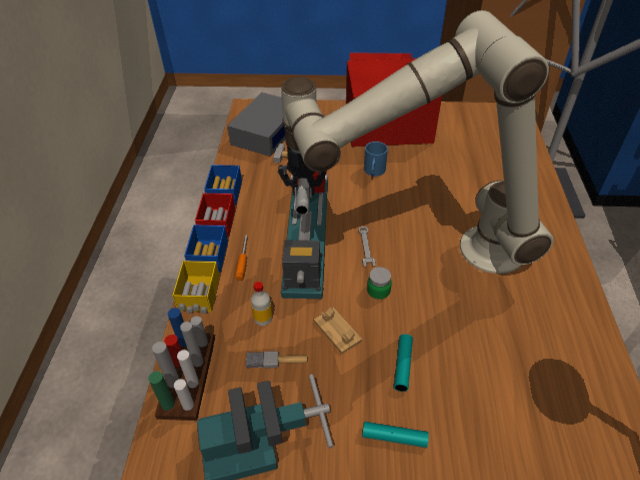

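```bash
python3 - <<'E'
from h import *
ci=np.load("ci3.npy",allow_pickle=True).item()
im=cv2.imread("pics/wrist3.png")
cv2.imwrite("pics/w3c.png",cv2.resize(im[0:300,220:420],None,fx=3,fy=2,interpolation=cv2.INTER_CUBIC))
hsv=cv2.cvtColor(im,cv2.COLOR_BGR2HSV)
for v in (60,90,140,180,220):
    row=hsv[v,235:400];t=np.where((row[:,0]>80)&(row[:,0]<100)&(row[:,1]>100))[0]+235
    a=ray(ci,(t.min(),v),30);b=ray(ci,(t.max()+1,v),30);print(v,t.min(),t.max(),a.round(1),b.round(1),((a+b)/2).round(1))
# nose centre top
print(ray(ci,(318,18),112))
# tube axis far end / grip end midlines
for v,l,r in ((130,271,369),(200,272,367),(250,273,366)): print(ray(ci,((l+r)/2,v),235))
E
```

```text
Traceback (most recent call last):
ValueError: zero-size array to reduction operation minimum which has no identity
```

View pics/w3c.png

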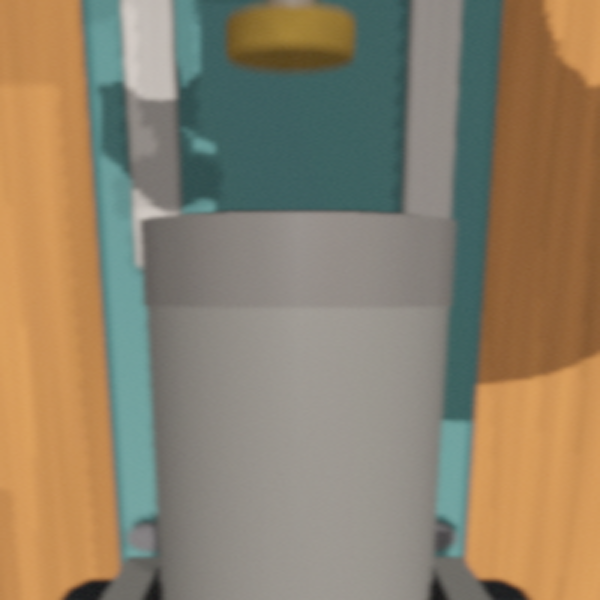

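```bash
python3 - <<'E'
from h import *
ci=np.load("ci3.npy",allow_pickle=True).item()
f=lambda x,y:(220+x/3,y/2)
for y,l,r in ((100,88,499),(300,101,485),(400,108,478),(500,116,468)):
    a=ray(ci,f(l,y),30);b=ray(ci,f(r,y),30);print(a.round(1),b.round(1),((a+b)/2).round(1))
print("nose",ray(ci,f(291,55),100))
for y,l,r in ((240,146,453),(400,155,441),(500,160,434)): print(ray(ci,f((l+r)/2,y),235).round(1))
E
```

```text
[ 644.5 -125.4   30. ] [ 525.7 -126.4   30. ] [ 585.1 -125.9   30. ]
[644.1 -41.3  30. ] [525.  -42.3  30. ] [584.6 -41.8  30. ]
[643.7   5.5  30. ] [524.7   4.5  30. ] [584.2   5.   30. ]
[642.9  56.   30. ] [525.3  55.   30. ] [584.1  55.5  30. ]
nose [ 585.54055894 -123.17081162  100.        ]
[583.5 -55.5 235. ]
[583.5 -27.3 235. ]
[583.4  -7.8 235. ]
```

Emit:
send_rows(translation=[[-5,-0.8,35],[0,0,40],[0,0,30],[0,0,15],[0,0,7]], dr=[[0,0,0],[0,0,0],[0,0,0],[0,0,0],[0,0,0]], grip=[30,30,30,30,30])

```text
clock: 8.78
position: [584.5, 24.4, 93.0]
ee_rot: [0.711, -0.703, 0.0, 0.0]
contact_force: [0.7, -0.1, -1.2]
gripper_width: 34.5
```

Emit:
send_rows(translation=[[0,0,3],[0,0,2],[0,0,1.5],[0,0,1],[0,0,0]], dr=[[0,0,0],[0,0,0],[0,0,0],[0,0,0],[0,0,0]], grip=[30,30,30,30,30])

```text
clock: 9.4
position: [584.5, 24.3, 86.4]
ee_rot: [0.711, -0.703, 0.0, -0.0]
contact_force: [-1.4, 0.5, 1.7]
gripper_width: 34.3
```

```bash
python3 - <<'E'
from h import *
go((584.2,25.5,86),180.5)
for n in ("wrist","side"):
  im=arm.get_image(n);cv2.imwrite(f"pics/{n}4.png",im[:,:,::-1])
im=cv2.imread("pics/side4.png")
cv2.imwrite("pics/side4c.png",cv2.resize(im[140:310,230:380],None,fx=4,fy=3.5,interpolation=cv2.INTER_CUBIC))
E
```

```text
pos [584.5  24.3  86.4] tool x,y yaw [-89.39, -179.39] tilt [0.0009 0.    ]
rotvec tool deg [-0.05  0.    0.11]  d in current tool [-1.2  0.3  0.4]  d in target tool [-1.2  0.3  0.4] t 9.4
```

View pics/wrist4.png

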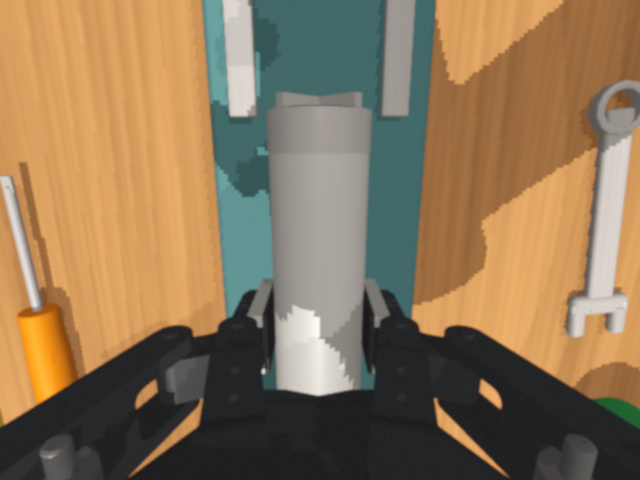

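View pics/side4c.png

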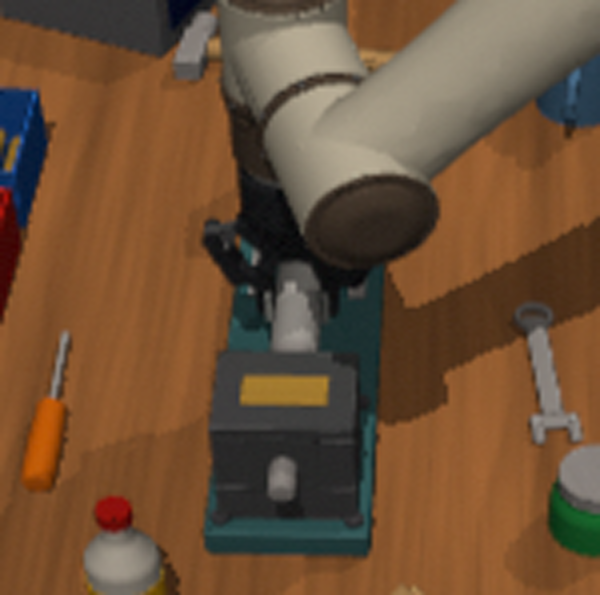

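Emit:
send_rows(translation=[[0,0,0],[0,0,0],[0,0,0],[0,0,0],[0,0,0]], dr=[[0,0,0],[0,0,0],[0,0,0],[0,0,0],[0,0,0]], grip=[60,85,85,85,85])

```text
clock: 10.12
position: [584.2, 24.2, 85.8]
ee_rot: [0.711, -0.704, -0.0, 0.0]
contact_force: [-0.3, -0.6, 0.2]
gripper_width: 85.2
```

Emit:
send_rows(translation=[[0,0,0],[0,0,-15],[0,0,-30],[0,0,-40],[0,0,-50]], dr=[[0,0,0],[0,0,0],[0,0,0],[0,0,0],[0,0,0]], grip=[85,85,85,85,85])

```text
clock: 10.75
position: [583.8, 24.1, 222.6]
ee_rot: [0.711, -0.703, -0.0, 0.0]
contact_force: [0.6, 0.5, -0.3]
gripper_width: 85.2
```

```bash
python3 - <<'E'
from h import *
p0=arm.read_state()["position"]
ci=arm.camera_info("wrist");np.save("ci5.npy",ci,allow_pickle=True)
im=arm.get_image("wrist");cv2.imwrite("pics/wrist5.png",im[:,:,::-1])
for t in ("tube_mid","nose_rest","grip"):
    print(t,[(round(d["confidence"],2),[round(v) for v in d["xyz"]]) for d in arm.place_of(t,"wrist")[:3]])
print(p0)
N=10
w=[p0+(np.array([586,-230,p0[2]])-p0)*i/N for i in range(1,N+1)]
plan(w,[180.6+(90.5-180.6)*i/N for i in range(1,N+1)])
print(arm.read_state()["joints"])
E
```

```text
tube_mid [(0.55, [586, 23, 100])]
nose_rest [(0.78, [589, -122, 97])]
grip []
[583.76370151  24.09672381 222.5525964 ]
[[25.8, 0.9, 0.5], [25.1, -3.9, 0.0], [24.1, -7.8, 0.0], [22.7, -11.5, 0.0], [20.6, -14.9, 0.0]] [[0, 0, 9.0], [0, 0, 9.0], [0, 0, 9.0], [0, 0, 9.0], [0, 0, 9.0]]
[[18.0, -18.0, 0.0], [14.9, -20.5, 0.0], [11.6, -22.6, 0.0], [7.8, -24.2, 0.0], [4.0, -25.1, 0.0]] [[0, 0, 9.0], [0, 0, 9.0], [0, 0, 9.1], [0, 0, 9.0], [0, 0, 9.0]]
end [ 586.  -230.   222.6] 90.47585193820555
[ 3.18296264e-01  3.21194469e-01 -1.08769120e-01 -2.10168235e-04
 -1.13672139e+00 -3.08154995e-01]
```

View pics/wrist5.png

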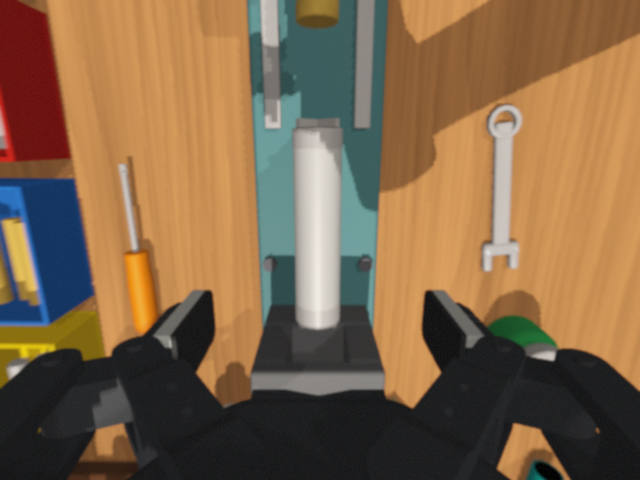

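Emit:
send_rows(translation=[[25.8,0.9,0],[25,-3.9,0],[24,-7.8,0],[22.7,-11.5,0],[20.6,-15,0]], dr=[[0,0,9],[0,0,9],[0,0,9],[0,0,9],[0,0,9]], grip=[85,85,85,85,85])

```text
clock: 11.58
position: [583.7, -103.8, 219.6]
ee_rot: [-0.385, 0.923, 0.001, -0.001]
contact_force: [-0.1, 0.2, -0.5]
gripper_width: 85.1
```

Emit:
send_rows(translation=[[18,-18,0],[15,-20.5,0],[11.6,-22.6,0],[8,-24.2,0],[4,-25,0]], dr=[[0,0,9],[0,0,9],[0,0,9],[0,0,9],[0,0,9]], grip=[85,85,85,85,85])

```text
clock: 12.2
position: [584.7, -230.7, 219.5]
ee_rot: [-0.002, 1.0, 0.0, -0.001]
contact_force: [0.4, 0.3, 0.0]
gripper_width: 85.2
```

```bash
python3 - <<'E'
from h import *
go((585,-237.5,123),90.5)
ci=arm.camera_info("wrist");np.save("ci6.npy",ci,allow_pickle=True)
im=arm.get_image("wrist");cv2.imwrite("pics/wrist6.png",im[:,:,::-1])
for t in ("tube_mid","nose_rest","grip"):
    print(t,[(round(d["confidence"],2),[round(v) for v in d["xyz"]]) for d in arm.place_of(t,"wrist")[:3]])
go((585,-237.5,123),90.5)
E
```

```text
pos [ 584.7 -230.7  219.5] tool x,y yaw [-179.73, 90.27] tilt [-0.0028  0.0007]
rotvec tool deg [ 0.04 -0.16 -0.23]  d in current tool [-0.6 -6.8 96.4]  d in target tool [-0.3 -6.8 96.5] t 12.2
tube_mid []
nose_rest [(0.58, [588, -123, 97])]
grip [(0.97, [585, -236, 140])]
pos [ 584.8 -230.1  219.7] tool x,y yaw [-179.38, 90.62] tilt [-0.0022  0.0007]
rotvec tool deg [ 0.04 -0.13  0.12]  d in current tool [-0.3 -7.5 96.6]  d in target tool [-0.1 -7.4 96.7] t 12.4
```

View pics/wrist6.png

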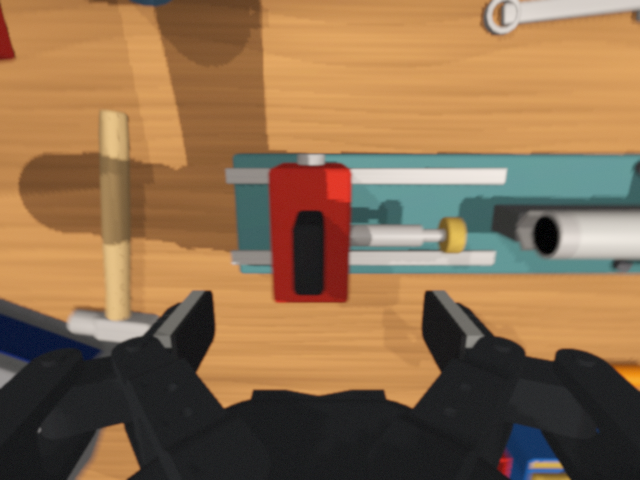

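```bash
python3 - <<'E'
from h import *
ci=np.load("ci6.npy",allow_pickle=True).item()
print(ray(ci,(309,212),165),ray(ci,(309,279),165),ray(ci,(453,236),112),ray(ci,(537,236),100))
E
```

```text
[ 556.57002023 -235.87108114  165.        ] [ 597.79453132 -235.92900427  165.        ] [ 584.18268492 -130.12754369  112.        ] [586.95929684 -59.81056724 100.        ]
```

Emit:
send_rows(translation=[[0,-6,30],[0,0,35],[0,0,25],[0,0,6.5],[0,0,0]], dr=[[0,0,0],[0,0,0],[0,0,0],[0,0,0],[0,0,0]], grip=[85,85,85,85,85])

```text
clock: 13.02
position: [585.8, -235.6, 124.5]
ee_rot: [-0.006, 1.0, -0.0, -0.0]
contact_force: [-0.3, -0.5, -0.3]
gripper_width: 84.9
```

```bash
python3 - <<'E'
from h import *
go((585,-236.5,123),90.5)
im=arm.get_image("wrist");cv2.imwrite("pics/wrist7.png",im[:,:,::-1])
E
```

```text
pos [ 585.8 -235.6  124.5] tool x,y yaw [-179.33, 90.67] tilt [-0.0001 -0.0002]
rotvec tool deg [-0.01 -0.01  0.17]  d in current tool [ 0.8 -0.9  1.5]  d in target tool [ 0.8 -0.9  1.5] t 13.03
```

View pics/wrist7.png

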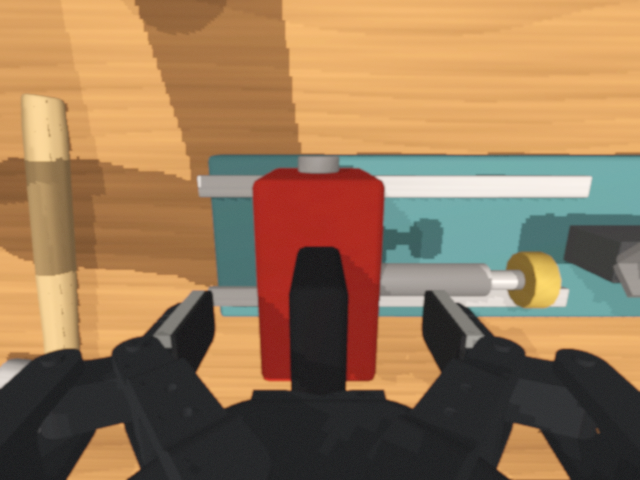

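Emit:
send_rows(translation=[[0,0,0],[0,0,0],[0,0,0],[0,0,0],[0,0,0]], dr=[[0,0,0],[0,0,0],[0,0,0],[0,0,0],[0,0,0]], grip=[15,15,15,15,15])

```text
clock: 13.7
position: [585.6, -235.9, 124.7]
ee_rot: [-0.005, 1.0, 0.0, 0.0]
contact_force: [-1.4, 0.4, 2.6]
gripper_width: 18.7
```

Emit:
send_rows(translation=[[0,0,0],[0,0,0],[0,0,0],[0,0,0],[0,2,0]], dr=[[0,0,0],[0,0,0],[0,0,0],[0,0,0],[0,0,0]], grip=[15,15,15,15,15])

```text
clock: 14.32
position: [585.6, -235.9, 124.7]
ee_rot: [-0.005, 1.0, -0.001, 0.0]
contact_force: [-1.4, -10.0, 2.9]
gripper_width: 19.7
```

```bash
python3 - <<'E'
from h import *
go((585,-236.5,123),90.5);print(arm.read_state()["contact_force"],arm.read_state()["gripper_width"])
im=arm.get_image("wrist");cv2.imwrite("pics/wrist8.png",im[:,:,::-1])
E
```

```text
pos [ 585.6 -235.9  124.7] tool x,y yaw [-179.41, 90.59] tilt [ 0.0004 -0.0028]
rotvec tool deg [-0.16  0.02  0.09]  d in current tool [ 0.6 -0.6  1.7]  d in target tool [ 0.6 -0.6  1.7] t 14.32
[ -1.38310804 -10.00905392   2.86103407] 19.730924409734616
```

View pics/wrist8.png

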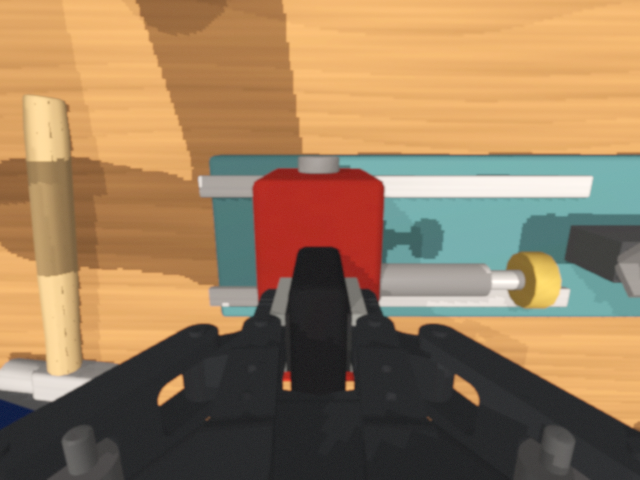

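Emit:
send_rows(translation=[[0,8,0],[0,14,0],[0,14,0],[0,14,0],[0,10,0]], dr=[[0,0,0],[0,0,0],[0,0,0],[0,0,0],[0,0,0]], grip=[15,15,15,15,15])

```text
clock: 15.0
position: [585.0, -176.8, 124.8]
ee_rot: [-0.005, 1.0, -0.002, 0.0]
contact_force: [-1.0, -11.0, 3.1]
gripper_width: 19.3
```

Emit:
send_rows(translation=[[0,8,0],[0,8,0],[0,8,0],[0,8,0],[0,7,0]], dr=[[0,0,0],[0,0,0],[0,0,0],[0,0,0],[0,0,0]], grip=[15,15,15,15,15])

```text
clock: 15.62
position: [584.6, -138.3, 124.7]
ee_rot: [-0.005, 1.0, -0.002, 0.0]
contact_force: [-0.2, -11.1, 2.7]
gripper_width: 18.8
```

```bash
python3 - <<'E'
from h import *
go((585,-236.5,123),90.5);print(arm.read_state()["contact_force"],arm.read_state()["gripper_width"])
im=arm.get_image("wrist");cv2.imwrite("pics/wrist9.png",im[:,:,::-1])
E
```

```text
pos [ 584.6 -138.3  124.7] tool x,y yaw [-179.45, 90.55] tilt [ 0.0003 -0.004 ]
rotvec tool deg [-0.23  0.01  0.05]  d in current tool [  0.5 -98.2   2.1]  d in target tool [  0.4 -98.2   1.7] t 15.62
[ -0.16549638 -11.13442817   2.70561161] 18.835728120361036
```

View pics/wrist9.png

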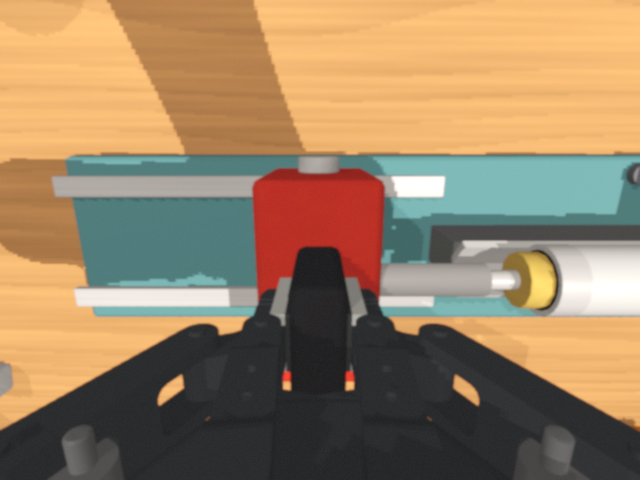

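```bash
cat >> h.py <<'E'
def nose(im):
    hsv=cv2.cvtColor(im,cv2.COLOR_BGR2HSV)
    m=(hsv[...,0]>17)&(hsv[...,0]<32)&(hsv[...,1]>150); m[:, :440]=0; m[:240]=0;m[315:]=0
    m=m.astype(np.uint8);n,l,st,c=cv2.connectedComponentsWithStats(m);k=1+np.argmax(st[1:,4])
    us=[np.where(l[v]==k)[0].min() for v in range(268,294,2) if (l[v]==k).any()]
    return st[k].tolist(),us,np.median(us)
def look(tag):
    s=arm.read_state();im=arm.get_image("wrist")[:,:,::-1].copy();cv2.imwrite(f"pics/{tag}.png",im)
    print(tag,round(s["clock"],2),s["position"].round(1),s["contact_force"].round(1),nose(im))
E
python3 - <<'E'
from h import *
for t in ("wrist7","wrist8","wrist9"): print(t,nose(cv2.imread(f"pics/{t}.png")))
E
```

```text
wrist7 ([508, 253, 50, 54, 1392], [np.int64(508), np.int64(523), np.int64(525), np.int64(526), np.int64(526), np.int64(527), np.int64(527), np.int64(527), np.int64(526), np.int64(526), np.int64(525), np.int64(523), np.int64(510)], np.float64(526.0))
wrist8 ([508, 253, 49, 54, 1214], [np.int64(510), np.int64(523), np.int64(525), np.int64(526), np.int64(526), np.int64(527), np.int64(527), np.int64(527), np.int64(527), np.int64(526), np.int64(525), np.int64(522), np.int64(510)], np.float64(526.0))
wrist9 ([504, 252, 53, 57, 1313], [np.int64(506), np.int64(519), np.int64(521), np.int64(521), np.int64(522), np.int64(522), np.int64(523), np.int64(523), np.int64(523), np.int64(522), np.int64(521), np.int64(519), np.int64(506)], np.float64(521.0))
```

Emit:
send_rows(translation=[[0,3,0],[0,3,0],[0,3,0],[0,1,0],[0,0,0]], dr=[[0,0,0],[0,0,0],[0,0,0],[0,0,0],[0,0,0]], grip=[15,15,15,15,15])

```text
clock: 16.3
position: [584.5, -128.3, 124.7]
ee_rot: [-0.005, 1.0, -0.002, 0.0]
contact_force: [-0.6, -11.5, 3.3]
gripper_width: 19.2
```

```bash
python3 -c "
from h import *
look('n1')"
```

```text
n1 16.3 [ 584.5 -128.3  124.7] [ -0.6 -11.5   3.3] ([505, 252, 52, 57, 1293], [np.int64(506), np.int64(519), np.int64(521), np.int64(522), np.int64(522), np.int64(523), np.int64(523), np.int64(523), np.int64(523), np.int64(522), np.int64(521), np.int64(519), np.int64(506)], np.float64(522.0))
```

Emit:
send_rows(translation=[[0,2,0],[0,2,0],[0,1,0],[0,0,0],[0,0,0]], dr=[[0,0,0],[0,0,0],[0,0,0],[0,0,0],[0,0,0]], grip=[15,15,15,15,15])

```text
clock: 16.98
position: [584.4, -123.4, 124.7]
ee_rot: [-0.005, 1.0, -0.002, 0.0]
contact_force: [-0.1, -11.7, 2.9]
gripper_width: 19.5
```

```bash
python3 -c "
from h import *
look('n2')" | cut -c1-110,300-
```

```text
n2 16.98 [ 584.4 -123.4  124.7] [ -0.1 -11.7   2.9] ([505, 252, 52, 57, 1286], [np.int64(506), np.int64(520),
```

Emit:
send_rows(translation=[[0,2,0],[0,2,0],[0,1,0],[0,0,0],[0,0,0]], dr=[[0,0,0],[0,0,0],[0,0,0],[0,0,0],[0,0,0]], grip=[15,15,15,15,15])

```text
clock: 17.65
position: [584.4, -118.3, 124.7]
ee_rot: [-0.005, 1.0, -0.002, 0.0]
contact_force: [-0.4, -11.0, 2.4]
gripper_width: 18.9
```

```bash
python3 -c "
from h import *
look('n3')" | cut -c1-110,300-
```

```text
n3 17.65 [ 584.4 -118.3  124.7] [ -0.4 -11.    2.4] ([504, 252, 53, 57, 1285], [np.int64(505), np.int64(519),
```

Still sliding (box left edge 504–505). Continue.

Emit:
send_rows(translation=[[0,2,0],[0,2,0],[0,1,0],[0,0,0],[0,0,0]], dr=[[0,0,0],[0,0,0],[0,0,0],[0,0,0],[0,0,0]], grip=[15,15,15,15,15])

```text
clock: 18.32
position: [584.3, -113.3, 124.7]
ee_rot: [-0.005, 1.0, -0.002, 0.0]
contact_force: [-0.6, -11.8, 3.5]
gripper_width: 19.3
```

```bash
sed -i 's/^    return st\[k\].tolist(),us,np.median(us)/    return st[k].tolist(),float(np.mean(us[1:-1]))/' h.py; python3 -c "
from h import *
for t in ('wrist8','n1','n2','n3'): print(t,nose(cv2.imread(f'pics/{t}.png')))
look('n4')"
```

```text
wrist8 ([508, 253, 49, 54, 1214], 525.5454545454545)
n1 ([505, 252, 52, 57, 1293], 521.6363636363636)
n2 ([505, 252, 52, 57, 1286], 521.7272727272727)
n3 ([504, 252, 53, 57, 1285], 521.4545454545455)
n4 18.32 [ 584.3 -113.3  124.7] [ -0.6 -11.8   3.5] ([504, 252, 53, 57, 1268], 521.3636363636364)
```

Emit:
send_rows(translation=[[0,2,0],[0,2,0],[0,1,0],[0,0,0],[0,0,0]], dr=[[0,0,0],[0,0,0],[0,0,0],[0,0,0],[0,0,0]], grip=[15,15,15,15,15])

```text
clock: 19.0
position: [584.2, -108.4, 124.7]
ee_rot: [-0.005, 1.0, -0.002, 0.0]
contact_force: [-0.7, -11.4, 3.5]
gripper_width: 19.3
```

```bash
python3 -c "
from h import *
look('n5')"
```

```text
n5 19.0 [ 584.2 -108.4  124.7] [ -0.7 -11.4   3.5] ([503, 252, 52, 57, 1258], 519.8181818181819)
```

Emit:
send_rows(translation=[[0,2,0],[0,2,0],[0,1,0],[0,0,0],[0,0,0]], dr=[[0,0,0],[0,0,0],[0,0,0],[0,0,0],[0,0,0]], grip=[15,15,15,15,15])

```text
clock: 19.68
position: [584.2, -103.9, 124.7]
ee_rot: [-0.005, 1.0, -0.002, -0.0]
contact_force: [-0.8, -13.3, 3.0]
gripper_width: 19.1
```

```bash
python3 -c "
from h import *
look('n6')"
```

```text
n6 19.68 [ 584.2 -103.9  124.7] [ -0.8 -13.3   3. ] ([495, 252, 51, 57, 1215], 511.6363636363636)
```

Emit:
send_rows(translation=[[0,-1,0],[0,-1,0],[0,0,0],[0,0,0],[0,0,0]], dr=[[0,0,0],[0,0,0],[0,0,0],[0,0,0],[0,0,0]], grip=[15,15,15,15,15])

```text
clock: 20.35
position: [584.2, -103.9, 124.7]
ee_rot: [-0.005, 1.0, -0.001, 0.0]
contact_force: [-2.2, -7.8, 4.9]
gripper_width: 19.1
```

```bash
python3 -c "
from h import *
look('n7')"
```

```text
n7 20.35 [ 584.2 -103.9  124.7] [-2.2 -7.8  4.9] ([495, 252, 51, 57, 1212], 511.09090909090907)
```

View pics/n7.png

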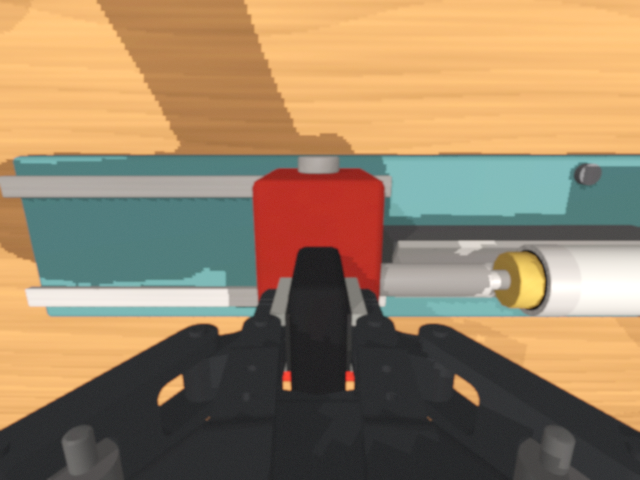

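Emit:
send_rows(translation=[[0,-1,0],[0,0,0],[0,0,0],[0,0,0],[0,0,0]], dr=[[0,0,0],[0,0,0],[0,0,0],[0,0,0],[0,0,0]], grip=[15,15,40,60,60])

```text
clock: 21.02
position: [584.2, -102.8, 123.8]
ee_rot: [-0.005, 1.0, 0.0, -0.0]
contact_force: [0.4, 0.3, 0.6]
gripper_width: 60.1
```

```bash
python3 -c "
from h import *
look('n8')"
```

```text
n8 21.02 [ 584.2 -102.8  123.8] [0.4 0.3 0.6] ([494, 252, 50, 57, 1223], 509.54545454545456)
```

View pics/n8.png

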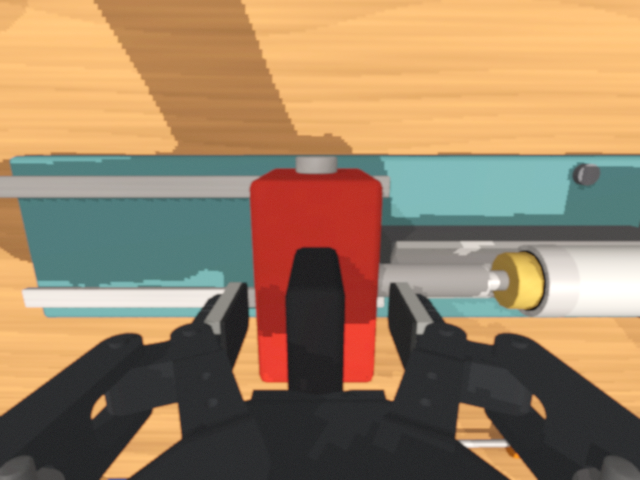

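Emit:
send_rows(translation=[[0,0,0],[0,0,-10],[0,0,-30],[0,0,-40],[0,0,-40]], dr=[[0,0,0],[0,0,0],[0,0,0],[0,0,0],[0,0,0]], grip=[75,75,75,75,75])

```text
clock: 21.7
position: [584.2, -103.1, 246.4]
ee_rot: [-0.005, 1.0, -0.0, 0.0]
contact_force: [1.0, 0.1, 0.2]
gripper_width: 75.0
```

Emit:
send_rows(translation=[[0,0,-10],[0,0,0],[0,0,0],[0,0,0],[0,0,0]], dr=[[0,0,0],[0,0,0],[0,0,0],[0,0,0],[0,0,0]], grip=[75,75,75,75,75])

```text
clock: 22.32
position: [584.0, -103.1, 253.4]
ee_rot: [-0.005, 1.0, -0.0, -0.001]
contact_force: [0.2, -0.2, -0.2]
gripper_width: 74.8
```

```bash
python3 - <<'E'
from h import *
s=arm.read_state();print(s["clock"],s["position"],s["contact_force"])
ci=arm.camera_info("wrist");np.save("ci10.npy",ci,allow_pickle=True)
for n in ("wrist","side"):
    im=arm.get_image(n);cv2.imwrite(f"pics/{n}10.png",im[:,:,::-1])
im=cv2.imread("pics/wrist10.png");a=cv2.imread("pics/wrist6.png")
z=lambda q:cv2.resize(q[190:290,260:560],None,fx=2.6,fy=2.6,interpolation=cv2.INTER_CUBIC)
cv2.imwrite("pics/cmp.png",np.vstack([z(a),z(im)]))
for t in ("grip","nose_rest","tube_mid"):
    print(t,[(round(d["confidence"],2),[round(v) for v in d["xyz"]]) for d in arm.place_of(t,"wrist")[:2]])
E
```

```text
22.325 [ 583.95931685 -103.09959     253.38364337] [ 0.2056186  -0.23824488 -0.17262331]
grip [(0.61, [584, -108, 139]), (0.44, [583, 114, 28])]
nose_rest [(0.79, [588, 10, 98])]
tube_mid [(0.66, [589, 78, 99])]
```

View pics/cmp.png

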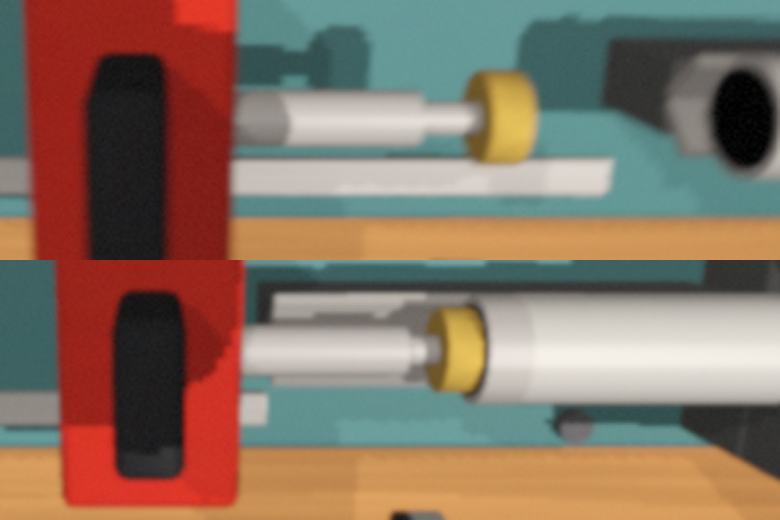

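View pics/wrist10.png

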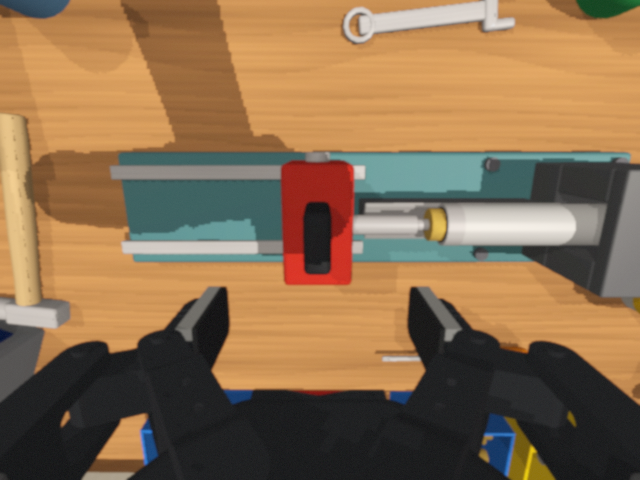

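```bash
python3 -c "
from h import *
print(arm.job_done(), arm.read_state()['clock'])"
```

```text
the job is handed in; nothing more can be done
the job is handed in; nothing more can be done
```

The tube is out of the cradle, lying in the V rail and nipped between the nose and the hidden stop. I let go, lifted the arm clear and handed the job in at about 22.5 s of the 51 s. The hand-in gives no verdict.

**What I did:**
- I gripped the tube from above, turned it parallel to the rail, set it down and released it.
- I then pinched the black grip and pushed the tailstock in 5 mm steps until the tube stopped against the stop.
- Before opening the fingers I backed the arm's command off by about 3 mm, so that releasing would not shove the carriage.

**Last checks:**
- **Stop reached:** while the tube slid freely, the nose was pressed in about 2 mm. Over the last 10 mm of travel this rose sharply and the push force went from about 11.4 to 13.3 N.
- **Nose pressure:** the nose disc sits about 14 px back from its unpressed place in the same view. That is about 7.6 mm, or about 3.8 N.
- **After release:** the carriage stayed where it was, the disc kept the same place relative to it, and the wrist force was near zero. The last wrist picture shows the tube straight in the rail with its end in the headstock.
- **Bystanders:** the arm kept clear of them and I saw none moved, but I did not measure their positions again.

**Disagreement:** a cruder estimate from a different viewing height, using the visible rod length, gave about 10 mm (about 5 N). It is less reliable because the view angle changed, and it also lies within the 2 to 7 N limit.

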